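Slide the backup battery into its charging dock

ROBOT

A 6-joint arm with a two-finger parallel gripper is mounted at the origin on the work surface. World frame = base frame: x ahead of the robot, y to its left, z up, the work surface at z = 0. Lengths are in m, angles in rad, forces in N, time in s.
With the tool pointing down it reaches from about 0.4 to 0.825 m from the base axis. Payload 7 kg.
Tool frame: the origin (TCP) lies midway between the tips of the shut fingers; the grasp point (between the pads) lies 19 mm behind it; z points along the fingers, y is the line along which they close (so a half turn about z gives the same grasp; the last joint's range is limited). The gripper opens to 88 mm and grips with 3 to 60 N. Pads are 19 mm wide; open, the fingers measure 130 mm over their backs; the gripper's body (78 mm by 193 mm) begins 47 mm behind the grasp point.
Start: joints at [-0.882, 0.359, 0.012, 0, -1.224, -0.288], TCP at [0.263, -0.621, 0.227] pointing down, gripper open.
Joint ranges: [-3.07, 3.07], [-1.43, 2.12], [-1.02, 1.25], [-3.03, 1.67], [-3.05, -0], [-3.03, 3.03]. Speed limits (rad/s): [2.39, 2.39, 3.01, 3.14, 3.14, 3.14].

INTERFACE

Orientations are given as [roll, pitch, yaw] about the fixed x, y, z axes, in that order (R = Rz(yaw) Ry(pitch) Rx(roll)).
In Python, from station import arm, grab_frame, camera_params, spot_in gives the robot as it stands.
- The arm moves only by the shell command python3 -m jog 'ROWS' [FORCE]. ROWS is JSON, a list that holds one entry, the list of rows, each a list of 7 numbers: the shift along the tool's x, y, z in mm, then the turn, a rotation vector about the tool's x, y, z in rad, then the finger opening in mm, from 0 to 87.6. In form: [[[x, y, z, wx, wy, wz, fingers], ...]]. A call has 1 to 20 rows; each row is the pose to reach, as a shift and turn from the pose commanded when the call began, along the tool's axes at that moment; what a row does not reach only later rows make up. A row lasts 1/8 s, in which the tool goes at most 62.5 mm and 10.7 degrees, less where a joint would pass 70% of its speed; a pose out of reach is approached as far as the arm can. A call with a gripper value outside its range is refused whole. The fingers move at their own pace and stop on an object; FORCE is the grip in N (left out, the last holds). Time passes only in rows, so rows that repeat a pose let the fingers close. It gives the time, the measured TCP pose, the force, the opening and the grip force at its end, in the units of the state.
- arm.get_state(): the state, without advancing time (a new reading comes with each control period).
- grab_frame(name): name is "scene" or "top" or "wrist"; returns (picture, depth): 480x640x3 uint8, blue, green, red; 480x640 float32, m along the optical axis (not along the pixel's ray), 0 where there is no reading.
- camera_params(name): a dict with "mtx" (3x3 intrinsics, pixels), "R" (3x3) and "t" (3): a world point X has camera coordinates R X + t. Camera axes: x right, y down, z forward; pixel columns grow to the right and rows downward; lengths in m; the calibration is good to about 2 mm. The wrist camera is an equidistant fisheye: a pixel r from the principal point sees the ray r / f radians off the axis. A picture is of the moment at which its call begins: read the wrist's pose just before it. camera_params takes no time and is no camera call; for the wrist camera it gives the pose at the moment of the call.
- arm.job_done(): hands the job in; it is judged then, once.
Trained networks look in the newest picture that a camera, given by its name, has taken for a name from the list of things; names that differ only in an ending like _2 or _b are one class to them, and where a whole thing is asked for, a point or a joint stands for the part that bears it (a point fixed in the world has none). Each returns a list of dicts, best first, with "confidence" (0 to 1); they miss things now and then, are a little off and sometimes report something else, mostly with a low value. They report only what shows in the picture. A call takes as long as a camera call. They do not tell look-alikes from the thing itself.
- spot_in(query, camera): "uv" ([column, row] in pixels, amid what is visible of it).
The state is a dict: "t": time; "q": joint angles; "qd": joint speeds; "joint_efforts": joint torques, N m; "eef_pos": TCP position; "ee_rot": TCP orientation; "force": force on the tool from outside, world axes, zero at the start; "moment": the same for the moment, N m; "width": finger opening in m; "gripper_force": force on a finger pad.
Only numpy, scipy, OpenCV 4.12 (cv2) and the standard library are available. Lean on these libraries where they do the work, as an engineer would, in place of code of your own. Each camera call takes 0.05 s, during which the arm holds its last target. There are 200 camera calls.

TASK

Without lifting it or using its carry handle, push the tall backup battery across the bench into its charging dock until its base sits flush against the dock's rear bumper, square and between the two yellow lines. It is top-heavy, so push low on its base so that it slides and does not tip; then press the green button on the dock fully down and let it go. Leave the bottle, the dishes and the tube rack where they stand, and finish with everything let go.

Things in the scene. Friction and masses are not known exactly. Their poses are not given: they have to be found in the camera images.
- battery: Loose backup battery, 1.3 to 1.9 kg, top-heavy, upright. Blue skid 140 long (x) x 130 wide (y) x 40 mm high; on it a grey body, blue rim, x -20 to +68, y -60 to +60, up to 210 mm; black handle on top. So a bare step 50 mm deep is left on the skid's -x side. Origin: centre of the skid's underside; its +x side goes into the dock first; z up.
- push_face (a point): Centre of the skid's near (-x) upright face, 70 mm from the battery's origin and 20 mm above the bench; axes as the battery's. The face is flat, 130 wide, 40 mm high. A push of some 6 to 20 N here slides the battery; pushed about 80 mm up or higher, on the tall body, it tips over its far edge.
- carry_handle (a point): Middle of the black carry handle on the battery's top, a bar 12 mm thick along the battery's y, about 85 mm long; its highest point is 238 mm above the bench. Not to be used.
- dock: Cream charging dock, fixed. Its origin, on the bench, is where the battery's origin lies when fully home; x is the direction of docking, and the battery's x axis should be parallel to it. Two flat yellow lines on the bench run along x at y = +92 and -92 mm (inner edges at 85 mm) with open bench between.
- bumper_face (a point): Middle of the face of the dock's rear bumper, an upright bar 200 mm wide (dock y -100 to +100), 45 mm high, with a black pad and two copper contacts. The face lies 70 mm from the dock's origin along +x; the far end of the battery's skid rests against it when home.
- console_mid (a point): Centre of the top of the dock's console, a fixed cream box 135 (x) x 70 (y) x 45 mm high on the dock's +y side (dock y 160 to 230 mm, x -30 to +105 mm), joined to the bumper's end by a bar 30 mm high. It carries the green button and a little dark screen.
- connect_top (a point): Centre of the top of the round green push button (32 mm across) on the dock's console. It is pressed straight down.
- connect (a joint): Travel of the green button in m: 0 released, 0.006 fully pressed; a spring pushes it back; fully down takes about 5 N.
- bottle: Amber reagent bottle, 60 mm across, 150 mm high, loose, upright. Origin: centre of its underside. To be left alone.
- dishes: Stack of round culture dishes, 75 mm across, 57 mm high, loose. Origin: centre of its underside. To be left alone.
- tubes: Blue rack of capped tubes, 50 x 90 mm, 92 mm high, loose. Origin: centre of its underside. To be left alone.
There are look-alikes about, which are no part of the job. What is shaped like the battery but brown, orange or pink is not meant.

How it is judged:
By the outcome, as a careful person would: the job done as asked, in the order asked, and still so for the second after the job is handed in, with the robot touching nothing.
It also fails if it takes over 54 s, if anything falls off the work surface, if the arm or the gripper's body presses on something with over 40 N, if the wrist force passes 120 N, or if a joint passes its speed limit or range.

## Working session

There is one attempt and no reset: what is moved stays moved. The work goes in short steps, Python scripts to look and compute and a shell command to move; the robot and the scene stay as the last step left them, time stands still between calls to the robot, and variables do not carry over. Pictures are saved under pics/ and viewed, at most 10 in all, crops included, and the job is handed in when it is done.

```bash
mkdir -p pics; cat > h.py <<'E'
import numpy as np, cv2
from station import arm, grab_frame, camera_params, spot_in
from scipy.spatial.transform import Rotation as Rn
def world(cam, depth):
    p=camera_params(cam); K=p["mtx"]; v,u=np.indices(depth.shape)
    pc=np.stack([(u-K[0][2])/K[0][0]*depth,(v-K[1][2])/K[1][1]*depth,depth],-1)
    return (pc-np.array(p["t"]))@np.array(p["R"])
E
python3 - <<'E'
from h import *
s=arm.get_state(); print(s["t"],s["eef_pos"],s["ee_rot"],s["force"])
for c in ("scene","top"):
    im,d=grab_frame(c); cv2.imwrite(f"pics/{c}0.png",im); np.save(f"{c}0.npy",d)
    W=world(c,d)
    for n in ("battery","push_face","bumper_face","console_mid","connect_top","dock","bottle","dishes","tubes"):
        for r in spot_in(n,c)[:3]:
            u,v=map(int,r["uv"]); print(c,n,r["uv"],round(r["confidence"],2),W[v,u].round(3) if d[v,u]>0 else None)
E
```

```text
0.0 [ 0.26313922 -0.62107486  0.22561759] [ 3.13994702e+00 -1.45625808e-04 -2.74091003e+00] [-0.49624309  0.20699826 -0.07045596]
scene battery [318.4, 277.4] 0.96 [ 0.58  -0.01   0.231]
scene battery [443.9, 144.9] 0.8 [0.618 0.39  0.189]
scene battery [205.4, 307.4] 0.78 [ 0.455 -0.166  0.235]
scene push_face [443.5, 144.1] 0.87 [0.618 0.39  0.189]
scene push_face [283.1, 130.9] 0.72 [0.322 0.226 0.184]
scene push_face [203.5, 307.3] 0.68 [ 0.453 -0.168  0.237]
scene bumper_face [389.0, 277.8] 0.83 [ 0.671  0.144 -0.   ]
scene bumper_face [320.3, 276.5] 0.43 [ 0.578 -0.002  0.211]
scene console_mid [390.5, 276.4] 0.72 [0.672 0.146 0.003]
scene connect_top [386.0, 220.2] 0.73 [0.598 0.23  0.066]
scene connect_top [391.7, 273.8] 0.46 [0.67  0.154 0.002]
scene dock [391.8, 275.4] 0.6 [ 0.673  0.151 -0.002]
scene bottle [257.9, 379.7] 0.77 [ 0.586 -0.208  0.148]
scene dishes [331.7, 424.7] 0.84 [ 0.739 -0.191  0.057]
scene tubes [331.2, 188.8] 0.64 [0.448 0.232 0.052]
top battery [172.6, 192.6] 0.82 [0.579 0.427 0.195]
top battery [339.1, 210.9] 0.79 [0.535 0.017 0.215]
top battery [410.6, 267.1] 0.77 [ 0.4   -0.153  0.208]
top push_face [332.5, 212.7] 0.96 [0.531 0.034 0.209]
top push_face [405.8, 266.0] 0.96 [ 0.399 -0.137  0.241]
top push_face [233.9, 316.3] 0.75 [0.279 0.265 0.212]
top bumper_face [294.6, 165.7] 0.93 [0.694 0.138 0.018]
top console_mid [292.7, 168.1] 0.61 [0.689 0.144 0.003]
top connect_top [259.1, 196.1] 0.49 [0.596 0.227 0.067]
top dock [291.8, 164.4] 0.62 [0.691 0.145 0.041]
top bottle [421.1, 205.9] 0.86 [ 0.567 -0.195  0.121]
top bottle [295.7, 167.7] 0.64 [0.693 0.136 0.002]
top dishes [409.2, 148.4] 0.63 [ 0.734 -0.174  0.059]
top dishes [335.7, 210.6] 0.37 [0.535 0.027 0.212]
top tubes [252.3, 253.8] 0.6 [0.445 0.243 0.057]
top tubes [339.6, 210.4] 0.48 [0.535 0.017 0.215]
```

View pics/scene0.png

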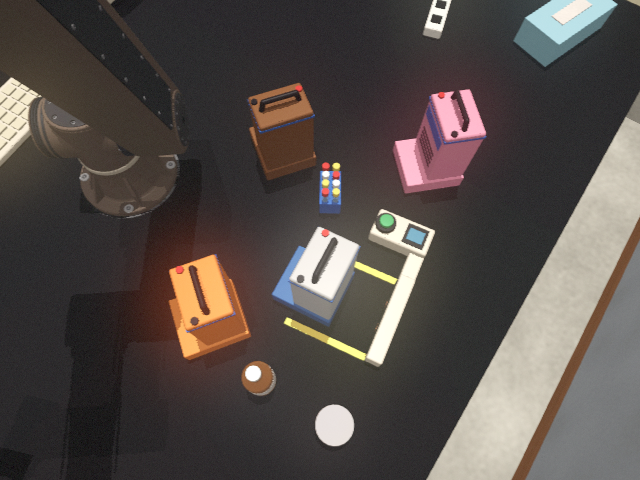

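View pics/top0.png

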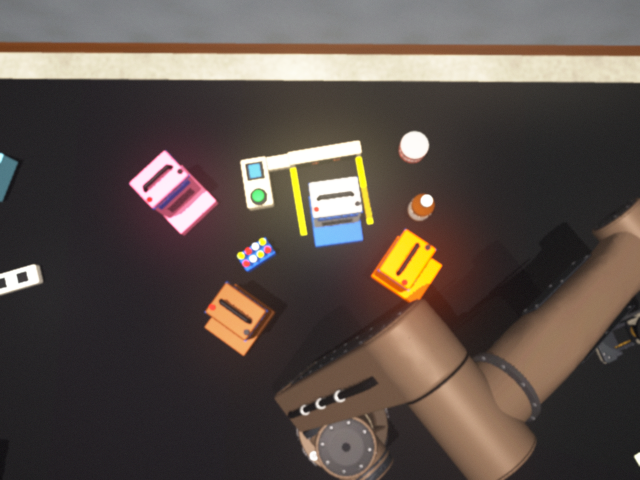

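The grey battery on the blue skid is at scene (318,277) / top (337,210). It sits between the yellow lines, with the bumper at top (315,153) and the green button at top (258,196). The orange look-alike at top (407,265) is close behind. Next I'll get exact poses.

```bash
cat > meas.py <<'E'
from h import *
def rect(P):
    (c,sz,a)=cv2.minAreaRect((P[:,:2]*1000).astype(np.float32)); return np.round(c,1),np.round(sz,1),round(a,2)
def big(m):
    n,l,s,_=cv2.connectedComponentsWithStats(m.astype(np.uint8)); return l==1+np.argmax(s[1:,4]) if n>1 else m
def run(cam,im,d):
    W=world(cam,d); z=W[...,2]; ok=d>0
    H,S,V=[x.astype(int) for x in cv2.split(cv2.cvtColor(im,cv2.COLOR_BGR2HSV))]
    x,y=W[...,0],W[...,1]
    roi=ok&(x>.42)&(x<.8)&(y>-.15)&(y<.32)
    M={"skid":roi&(abs(H-110)<14)&(S>110)&(z>.03)&(z<.05)&(y<.15),"bodytop":roi&(z>.203)&(z<.218)&(x>.45)&(y<.12)&(S<70),
     "yellow+":roi&(abs(H-29)<7)&(S>110)&(z<.015)&(y>.05),"yellow-":roi&(abs(H-29)<7)&(S>110)&(z<.015)&(y<.05),
     "bumper":roi&(z>.036)&(z<.055)&(S<90)&(V>120)&(y<.17)&(x>.6),"console":roi&(z>.036)&(z<.052)&(y>.17)&(S<90)&(V>100),
     "button":roi&(abs(H-65)<20)&(S>110)&(z>.048)&(y>.15)}
    for k,m in M.items():
        m=big(m); P=W[m]
        if len(P)>8: print(cam,k,len(P),"mean",P.mean(0).round(4),"rect",*rect(P))
if __name__=="__main__":
    print(arm.get_state()["t"])
    for c in ("scene","top"):
        im,d=grab_frame(c); run(c,im,d)
    W=world(c,d); m=(d>0)&(W[...,2]>.02)&(W[...,2]<.24)&(W[...,0]>.25)&(W[...,0]<.5)&(W[...,1]>-.26)&(W[...,1]<-.06)
    H,S,_=cv2.split(cv2.cvtColor(im,cv2.COLOR_BGR2HSV)); P=W[m&(H<25)&(S>100)]; print("orange",P[:,:2].min(0),P[:,:2].max(0),rect(P),rect(P[P[:,2]>.1]))
E
python3 meas.py
```

```text
1.0
scene bodytop 2587 mean [0.5719 0.0226 0.2101] rect [569.2  26.8] [ 88.  121.3] 8.26
scene yellow+ 11 mean [0.6726 0.133  0.0007] rect [672.8 132.7] [24.1  3.4] 7.3
scene yellow- 307 mean [ 0.594  -0.0621  0.0008] rect [591.5 -63. ] [99.1 16.8] 9.73
scene bumper 1604 mean [0.7249 0.0511 0.0447] rect [724.1  55.4] [ 36.6 199.9] 10.44
scene console 972 mean [0.6461 0.2334 0.0446] rect [641.3 237.7] [134.7  71.1] 10.67
top skid 885 mean [0.5004 0.0163 0.0409] rect [502.8  16.5] [ 55.  129.3] 7.22
top bodytop 1504 mean [0.5681 0.0257 0.2109] rect [568.8  26. ] [ 89.3 120.4] 8.14
top yellow+ 577 mean [0.5963 0.1264 0.0016] rect [596.5 126.6] [195.9  23.2] 10.11
top yellow- 491 mean [ 0.635  -0.0551  0.0017] rect [630.1 -56.1] [195.5  23.4] 10.76
top bumper 995 mean [0.7231 0.0546 0.0454] rect [723.   60.4] [ 40.3 211.5] 10.26
top console 787 mean [0.645  0.2367 0.0456] rect [641.4 233.3] [136.1  77.7] 9.96
top button 117 mean [0.598  0.2307 0.0674] rect [598.3 231.9] [29.4 31.1] 1.3
orange [ 0.32462574 -0.25854953] [ 0.49626835 -0.07523573] (array([ 406.8, -167.2]), array([140.5, 130.8]), 56.75) (array([ 420. , -146.9]), array([ 89.1, 121.5]), 56.6)
```

```bash
cat > go.py <<'E'
import sys
from h import *
# usage: go.py x y z yawdeg (mm): shift in tool axes and turn
def rel(x,y,z,yaw):
    s=arm.get_state(); R=Rn.from_euler('xyz',s["ee_rot"]); T=Rn.from_euler('xyz',[np.pi,0,np.radians(yaw)])
    return (R.inv().apply(np.array([x,y,z])-np.array(s["eef_pos"])*1000)).round(1),(R.inv()*T).as_rotvec().round(3)
if __name__=="__main__":
    s=arm.get_state(); print(s["t"],s["q"],s["force"],s["width"])
    for a in sys.argv[1:]: print(a,*rel(*map(float,a.split(","))))
E
python3 go.py 263,-621,310,-169.6 450,23,310,-169.6 450,23,310,10.4
python3 - <<'E'
from h import *
p=camera_params("wrist"); s=arm.get_state(); R=Rn.from_euler('xyz',s["ee_rot"])
c=-np.array(p["R"]).T@np.array(p["t"]); print("cam in tool mm",R.inv().apply(c-s["eef_pos"])*1000)
E
```

```text
1.1 [-8.81928643e-01  3.58573842e-01  1.18727704e-02 -9.04990988e-06
 -1.22408750e+00 -2.88108875e-01] [-0.09542651  0.09192165  0.02092812] 0.08750339405912036
263,-621,310,-169.6 [  0.1   0.6 -83.4] [-0.     0.     0.219]
450,23,310,-169.6 [-423.3  520.6  -83.4] [-0.     0.     0.219]
450,23,310,10.4 [-423.3  520.6  -83.4] [-0.    -0.    -2.922]
cam in tool mm [  79.18568746    0.44197082 -158.8276695 ]
```

```bash
python3 -m jog '[[[0,0,-83,0,0,0.1,50],[-40,49,-83,0,0,0.219,50],[-80,98,-83,0,0,0.219,50],[-120,148,-83,0,0,0.219,50],[-160,197,-83,0,0,0.219,50],[-200,246,-83,0,0,0.219,50],[-240,295,-83,0,0,0.219,50],[-280,344,-83,0,0,0.219,50],[-320,394,-83,0,0,0.219,50],[-360,443,-83,0,0,0.219,50],[-400,492,-83,0,0,0.219,50],[-423,521,-83,0,0,0.219,50],[-423,521,-83,0,0,0.219,50],[-423,521,-83,0,0,0.219,50]]]'; python3 go.py 450,23,310,-169.6 450,23,12,-169.6; python3 meas.py
```

```text
t: 2.85
eef_pos: [0.4493, 0.0233, 0.3096]
ee_rot: [-3.141, -0.0, -2.959]
force: [-0.4, 0.5, -0.3]
width: 0.0498
gripper_force: 0.0
2.85 [ 4.92102381e-01 -7.14704302e-02 -3.13853644e-01  4.18958765e-05
 -1.32861609e+00 -1.88016314e+00] [-0.38759327  0.5169082  -0.27848857] 0.049846075813169174
450,23,310,-169.6 [-0.6 -0.4 -0.4] [-0.    -0.     0.001]
450,23,12,-169.6 [ -0.7  -0.3 297.6] [-0.    -0.     0.001]
2.85
scene bodytop 2591 mean [0.5718 0.0226 0.21  ] rect [568.9  26.9] [ 88.5 121.8] 8.6
scene yellow+ 15 mean [ 6.677e-01  1.326e-01 -5.000e-04] rect [667.6 132.9] [34.2  2.8] 10.79
scene yellow- 339 mean [ 0.5889 -0.0631  0.0007] rect [588.4 -63. ] [105.2  16.2] 10.0
scene bumper 1599 mean [0.725  0.0512 0.0448] rect [724.1  55.4] [ 36.4 200. ] 10.38
scene console 1165 mean [0.6497 0.2348 0.0451] rect [641.2 237.5] [135.   71.6] 10.31
top bodytop 88 mean [0.5935 0.0787 0.211 ] rect [596.3  79.5] [21.4 41. ] 53.92
top yellow+ 301 mean [0.6441 0.1354 0.0017] rect [642.8 135.1] [102.4  23.8] 10.26
top yellow- 217 mean [ 0.6914 -0.0451  0.0018] rect [686.2 -45.2] [80.8 24.9] 9.9
top bumper 993 mean [0.7231 0.0552 0.0453] rect [723.6  55.1] [ 41.2 201.5] 10.72
top console 776 mean [0.645  0.237  0.0456] rect [642.3 234.8] [136.4  75.2] 10.37
top button 117 mean [0.5981 0.2308 0.0669] rect [598.2 232. ] [31.1 28.3] 87.69
orange [ 0.31704497 -0.25899438] [ 0.49713158 -0.07530026] (array([ 406.7, -167.3]), array([140.3, 131. ]), 56.35) (array([ 419.6, -147.1]), array([ 89.5, 122. ]), 56.41)
```

```bash
python3 -m jog '[[[0,0,50,0,0,0,50],[0,0,100,0,0,0,50],[0,0,150,0,0,0,50],[0,0,190,0,0,0,50],[0,0,190,0,0,0,50]]]'; python3 go.py 450,23,12,-169.6
python3 - <<'E'
from h import *
im,_=grab_frame("scene"); im2,_=grab_frame("wrist")
cv2.imwrite("pics/a.png",np.hstack([cv2.resize(im[180:420,160:460],(400,320)),cv2.resize(im2,(400,320))]))
E
```

```text
t: 3.58
eef_pos: [0.4475, 0.0213, 0.1176]
ee_rot: [-3.14, -0.005, -2.962]
force: [-0.7, 0.1, -0.2]
width: 0.0501
gripper_force: 0.0
3.575 [ 4.89693464e-01  9.23415521e-02 -6.17419735e-01 -4.08284268e-04
 -8.66692374e-01 -1.88057887e+00] [-0.68844719  0.12646148 -0.23722648] 0.05007547181337795
450,23,12,-169.6 [ -3.3   1.4 105.6] [-0.001 -0.005 -0.002]
```

View pics/a.png

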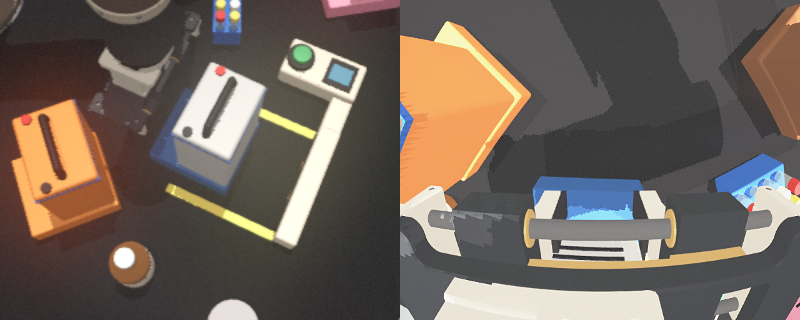

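The gripper stands behind the blue skid (left half, about (135,100)), clear of the orange look-alike. In the wrist view the skid's rear face shows between the fingers. Lowering now, then approaching slowly.

```bash
python3 -m jog '[[[0,0,40,0,0,0,50],[0,0,75,0,0,0,50],[0,0,95,0,0,0,50],[0,0,103,0,0,0,50],[0,0,103,0,0,0,50],[0,0,103,0,0,0,50]]]'; python3 go.py 450,23,12,-169.6
```

```text
t: 4.42
eef_pos: [0.4506, 0.0237, 0.0178]
ee_rot: [3.141, 0.002, -2.96]
force: [-0.6, 0.0, 0.5]
width: 0.05
gripper_force: 0.0
4.425 [ 4.91721362e-01  2.52020895e-01 -7.30137005e-01  2.90526635e-04
 -5.86280434e-01 -1.88083154e+00] [-0.63252319  0.01468281  0.50101689] 0.050025151837078216
450,23,12,-169.6 [ 0.7 -0.6  5.8] [0.001 0.002 0.   ]
```

```bash
python3 -m jog '[[[0,0,5,0,0,0,50],[-4,0,5,0,0,0,50],[-8,0,5,0,0,0,50],[-12,0,5,0,0,0,50],[-15,0,5,0,0,0,50],[-18,0,5,0,0,0,50],[-22,0,5,0,0,0,50],[-27,0,5,0,0,0,50],[-32,0,5,0,0,0,50],[-38,0,5,0,0,0,50],[-44,0,5,0,0,0,50],[-50,0,5,0,0,0,50],[-55,0,5,0,0,0,50],[-58,0,5,0,0,0,50],[-60,0,5,0,0,0,50],[-60,0,5,0,0,0,50]]]'; python3 meas.py | grep -E "skid|scene|orange"
```

```text
t: 6.42
eef_pos: [0.5039, 0.032, 0.0103]
ee_rot: [-3.14, -0.009, -2.962]
force: [-11.0, -2.2, 5.4]
width: 0.0502
gripper_force: 5.4
scene bodytop 2627 mean [0.6121 0.0325 0.21  ] rect [609.9  36.3] [ 88.1 119.6] 10.16
scene yellow- 469 mean [ 0.6105 -0.059   0.0009] rect [610.3 -58.9] [149.5  16.4] 10.1
scene bumper 1598 mean [0.7249 0.0512 0.0448] rect [723.6  55.6] [ 37.7 200.3] 10.51
scene console 1190 mean [0.6501 0.2349 0.0452] rect [641.5 237.3] [134.9  72.4] 9.76
orange [ 0.31675488 -0.25955538] [ 0.496475   -0.07402673] (array([ 407. , -167.6]), array([140.5, 131.6]), 56.38) (array([ 419.8, -146.9]), array([ 89.3, 121.1]), 56.36)
```

```bash
python3 -m jog '[[[-5,0,0,0,0,0,50],[-10,0,0,0,0,0,50],[-16,0,0,0,0,0,50],[-22,0,0,0,0,0,50],[-28,0,0,0,0,0,50],[-34,0,0,0,0,0,50],[-39,0,0,0,0,0,50],[-43,0,0,0,0,0,50],[-46,0,0,0,0,0,50],[-48,0,0,0,0,0,50],[-49,0,0,0,0,0,50],[-49,0,0,0,0,0,50]]]'; python3 meas.py | grep -E "skid|scene|top bump"
```

```text
t: 8.02
eef_pos: [0.5518, 0.0409, 0.0103]
ee_rot: [-3.14, -0.01, -2.962]
force: [-11.9, -2.1, 6.9]
width: 0.0502
gripper_force: 6.2
scene bodytop 2712 mean [0.6596 0.0412 0.21  ] rect [657.8  45.4] [ 88.  120.2] 10.15
scene yellow+ 26 mean [0.5764 0.1237 0.0007] rect [576.2 123.1] [10.  14.6] 4.58
scene yellow- 609 mean [ 0.6298 -0.0556  0.0009] rect [629.5 -55.6] [190.4  16.5] 10.16
scene bumper 1549 mean [0.7256 0.0503 0.0449] rect [724.5  55.5] [ 36. 200.] 10.19
scene console 1249 mean [0.6511 0.2348 0.0454] rect [641.4 237.8] [134.8  71.1] 10.5
top bumper 191 mean [0.7091 0.1334 0.0451] rect [706.8 134.6] [44.  43.4] 2.87
```

```bash
python3 -m jog '[[[-2,0,0,0,0,0,50],[-4,0,0,0,0,0,50],[-5,0,0,0,0,0,50],[-6,0,0,0,0,0,50],[-6,0,0,0,0,0,50]]]'
```

```text
t: 8.75
eef_pos: [0.556, 0.0416, 0.0102]
ee_rot: [-3.14, -0.012, -2.962]
force: [-18.2, -0.7, 12.4]
width: 0.0503
gripper_force: 9.1
```

```bash
python3 -m jog '[[[-1,0,0,0,0,0,50],[-2,0,0,0,0,0,50],[-3,0,0,0,0,0,50],[-3,0,0,0,0,0,50]]]'; python3 meas.py | grep -E "scene b"
```

```text
t: 9.25
eef_pos: [0.556, 0.0415, 0.01]
ee_rot: [-3.14, -0.017, -2.962]
force: [-28.0, 0.5, 21.0]
width: 0.0501
gripper_force: 13.9
scene bodytop 2711 mean [0.6637 0.0422 0.21  ] rect [662.1  46.2] [ 88.  120.5] 10.15
scene bumper 1514 mean [0.7233 0.043  0.0448] rect [675.8  46.6] [134.8 200.2] 10.27
```

TCP stopped advancing while the force rose from 18 to 28 N, so the skid is against the bumper. Backing off and lifting.

```bash
python3 -m jog '[[[6,0,0,0,0,0,50],[16,0,0,0,0,0,50],[30,0,0,0,0,0,50],[36,0,-10,0,0,0,50],[36,0,-60,0,0,0,30],[36,0,-120,0,0,0,0],[36,0,-180,0,0,0,0],[36,0,-240,0,0,0,0],[36,0,-290,0,0,0,0],[36,0,-290,0,0,0,0]]]'; python3 meas.py; python3 go.py 598,231,300,-169.6 598,231,90,-169.6
python3 - <<'E'
from h import *
im,_=grab_frame("scene"); im2,_=grab_frame("top")
cv2.imwrite("pics/b.png",np.hstack([cv2.resize(im[180:420,260:460],(300,360)),cv2.resize(im2[100:300,200:450],(450,360))]))
E
```

```text
t: 10.6
eef_pos: [0.5319, 0.0384, 0.3072]
ee_rot: [3.14, 0.01, -2.959]
force: [0.2, 0.8, -1.3]
width: 0.0009
gripper_force: 0.0
10.6
scene skid 62 mean [ 0.5897 -0.023   0.0398] rect [592.  -19.6] [23.4 23.4] 9.88
scene bodytop 2709 mean [0.6637 0.0421 0.2101] rect [661.9  46.5] [ 88.1 120.7] 10.28
scene yellow+ 195 mean [0.546  0.1172 0.0009] rect [543.8 116.4] [80.2 18. ] 11.1
scene yellow- 307 mean [ 0.5857 -0.0635  0.0008] rect [586.1 -63.2] [99.3 16. ] 10.16
scene bumper 1406 mean [0.7278 0.0469 0.0449] rect [723.8  55.2] [ 37.3 198.9] 10.1
scene console 1237 mean [0.6509 0.235  0.0454] rect [641.2 238. ] [134.9  71.1] 10.49
top skid 25 mean [0.5769 0.0848 0.0395] rect [577.5  85.1] [ 8.9 19.1] 2.61
top yellow+ 74 mean [0.5243 0.1126 0.0017] rect [525.5 112.9] [42.3 13.3] 8.85
top yellow- 89 mean [ 0.5572 -0.0685  0.0024] rect [558.3 -68.8] [44.2 16.3] 9.41
top console 180 mean [0.6955 0.2487 0.0455] rect [693.6 247. ] [31.3 71.4] 15.29
orange [ 0.31678845 -0.25844742] [ 0.49646493 -0.07551555] (array([ 406.8, -167.2]), array([140.5, 131. ]), 56.72) (array([ 420. , -146.8]), array([ 88.8, 121.4]), 56.3)
10.7 [ 4.41009068e-01  7.73570246e-02 -1.80319245e-01 -4.11170441e-04
 -1.31118743e+00 -1.82989247e+00] [-0.12769515 -0.3776833  -0.31068775] 0.0007506080543187583
598,231,300,-169.6 [-101.8  177.3    2.7] [0.001 0.002 0.   ]
598,231,90,-169.6 [-101.5  177.1  212.7] [0.001 0.002 0.   ]
```

View pics/b.png

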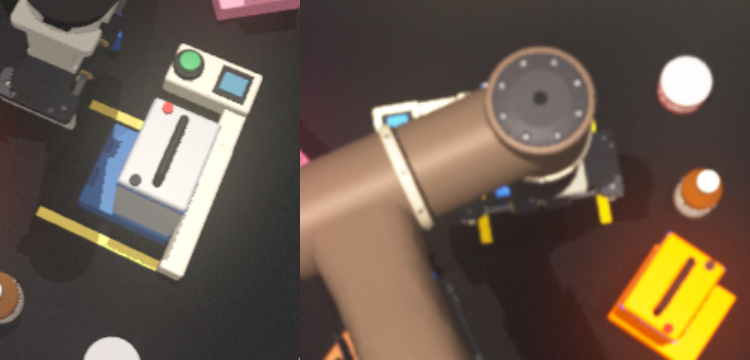

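```bash
python3 - <<'E'
from h import *
im,d=grab_frame("scene"); W=world("scene",d); H,S,V=cv2.split(cv2.cvtColor(im,cv2.COLOR_BGR2HSV))
a=np.radians(10.3); X=W[...,0]-.6397; Y=W[...,1]-.039
x=X*np.cos(a)+Y*np.sin(a); y=-X*np.sin(a)+Y*np.cos(a)
m=(d>0)&(W[...,2]>.06)&(W[...,2]<.25)&(abs(x+.0064)<.12)&(y>.22)&(y<.6)
print(m.sum(), np.percentile(y[m],[0,1,5]), x[m][np.argmin(y[m])])
g=(d>0)&(abs(H.astype(int)-65)<20)&(S>90)&(abs(X+.042)<.05)&(abs(Y-.192)<.05)
P=W[g]; print(g.sum(),P.mean(0),np.percentile(P[:,2],[10,50,90]),P.min(0),P.max(0))
E
```

```text
4370 [0.34410235 0.34727652 0.35066014] 0.043407296274140826
136 [0.59882882 0.23040162 0.06693003] [0.06470894 0.06689184 0.06929907] [0.5824558  0.21599125 0.05705995] [0.61368268 0.24571982 0.07185902]
```

```bash
python3 -m jog '[[[-26,45,0,0,0,0,0],[-52,90,0,0,0,0,0],[-78,135,0,0,0,0,0],[-102,177,2,0,0,0,0],[-102,177,50,0,0,0,0],[-102,177,100,0,0,0,0],[-102,177,150,0,0,0,0],[-102,177,190,0,0,0,0],[-102,177,212,0,0,0,0],[-102,177,212,0,0,0,0],[-102,177,212,0,0,0,0]]]'; python3 go.py 598.5,230.7,67,-169.6 598.5,230.7,61,-169.6
```

```text
t: 12.22
eef_pos: [0.5989, 0.2307, 0.09]
ee_rot: [-3.141, 0.0, -2.96]
force: [-0.3, -0.5, 1.2]
width: 0.0007
gripper_force: 0.0
12.225 [ 6.71423390e-01  4.16720220e-01 -2.34258796e-01  5.14738197e-04
 -9.19685796e-01 -2.06045503e+00] [-0.33120654 -0.51763509  1.22763491] 0.0006526709979543091
598.5,230.7,67,-169.6 [ 0.4  0.1 23. ] [-0.     0.     0.001]
598.5,230.7,61,-169.6 [ 0.4  0.1 29. ] [-0.     0.     0.001]
```

```bash
python3 -m jog '[[[0,0,12,0,0,0,0],[0,0,20,0,0,0,0],[0,0,24,0,0,0,0],[0,0,26,0,0,0,0],[0,0,28,0,0,0,0],[0,0,29,0,0,0,0],[0,0,29,0,0,0,0]]]'
```

```text
t: 13.1
eef_pos: [0.5983, 0.2305, 0.0613]
ee_rot: [-3.141, -0.0, -2.96]
force: [-5.4, -0.7, 7.8]
width: 0.0006
gripper_force: 4.0
```

```bash
python3 -m jog '[[[0,0,1,0,0,0,0],[0,0,2,0,0,0,0],[0,0,3,0,0,0,0],[0,0,3,0,0,0,0],[0,0,3,0,0,0,0]]]'
```

```text
t: 13.72
eef_pos: [0.5984, 0.2305, 0.0609]
ee_rot: [-3.141, 0.001, -2.959]
force: [-12.5, -2.3, 27.3]
width: 0.0002
gripper_force: 13.3
```

Force climbed from 8 to 27 N with only 0.4 mm of motion, so the button is fully down. Releasing and retreating.

```bash
python3 -m jog '[[[0,0,-3,0,0,0,0],[0,0,-10,0,0,0,0],[0,0,-30,0,0,0,0],[0,0,-80,0,0,0,0],[0,0,-140,0,0,0,0],[0,0,-200,0,0,0,40],[0,0,-240,0,0,0,60],[60,0,-240,0,0,0,60],[110,0,-240,0,0,0,60],[110,0,-240,0,0,0,60],[110,0,-240,0,0,0,60]]]'; python3 meas.py
python3 - <<'E'
from h import *
im,_=grab_frame("scene"); cv2.imwrite("pics/c.png",im)
E
```

```text
t: 15.1
eef_pos: [0.4908, 0.2111, 0.2982]
ee_rot: [3.141, 0.002, -2.959]
force: [0.3, -0.5, -0.3]
width: 0.0549
gripper_force: 0.0
15.1
scene skid 22 mean [ 0.6011 -0.029   0.0392] rect [602.7 -28.9] [40.9  2.6] 7.11
scene bodytop 2713 mean [0.6637 0.0421 0.21  ] rect [662.   46.4] [ 87.9 120.7] 10.32
scene yellow+ 221 mean [0.5449 0.1171 0.0008] rect [545.1 116.6] [84.9 16.4] 10.05
scene yellow- 257 mean [ 0.6839 -0.0456  0.0008] rect [683.4 -46. ] [80.9 16.1] 10.16
scene bumper 1409 mean [0.7278 0.0468 0.0449] rect [723.8  55.7] [ 37.3 200.3] 10.1
scene console 1228 mean [0.6506 0.235  0.0452] rect [641.2 238.3] [134.7  71.1] 10.33
top skid 877 mean [0.594  0.0333 0.041 ] rect [595.2  33.6] [ 53.6 128.8] 10.7
top bodytop 1474 mean [0.6607 0.0453 0.2108] rect [661.7  45.9] [ 91.1 119.9] 10.11
top yellow+ 490 mean [0.6032 0.128  0.0019] rect [598.7 127. ] [192.3  22.7] 10.76
top yellow- 536 mean [ 0.624  -0.0573  0.0019] rect [628.7 -56. ] [194.2  23.9] 9.87
top bumper 206 mean [0.7062 0.1317 0.0451] rect [689.2 130.7] [80.4 38.6] 10.28
top console 311 mean [0.6699 0.2215 0.0457] rect [665.2 215.8] [113.3  48. ] 29.84
orange [ 0.31685472 -0.2592537 ] [ 0.49612143 -0.07502117] (array([ 406.5, -167.1]), array([140.3, 130.4]), 56.37) (array([ 420.1, -147. ]), array([ 89.3, 121.4]), 56.33)
```

View pics/c.png

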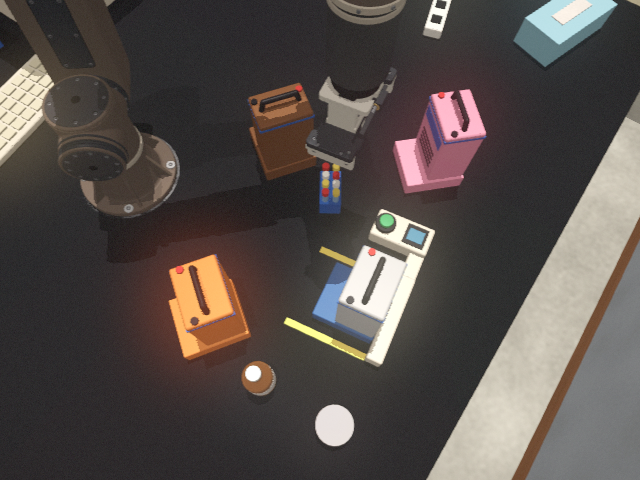

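The battery at (375,290) sits against the bumper, square and between the yellow lines. The button at (386,222) is up again, and the bottle, dishes and rack have not moved.

```bash
python3 -c "
from station import arm
print(arm.job_done())"
```

```text
the job is handed in; nothing more can be done
None
```

The battery was pushed low on its skid into the dock until it sat flush against the bumper, square and between the yellow lines; the green button was then pressed fully and released, the bottle, dishes and tube rack were left where they stood, and the job was handed in at about 15 s with the gripper clear.

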